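Lower the red lever of the bench press

ROBOT

A 6-joint arm with a two-finger parallel gripper is mounted at the origin on a cart in front of the work surface, level with it; the furniture and walls round the work are solid. World frame = base frame: x ahead of the robot, y to its left, z up, the work surface at z = 0. Lengths are in m, angles in rad, forces in N, time in s.
With the tool pointing down it reaches from about 0.3 to 0.775 m from the base axis. Payload 14.6 kg.
Tool frame: the origin (TCP) lies on the centre line of the jaws, within the pads' length; the fingertips stand 19 mm ahead of it and the grasp point (between the pads) is the TCP; y points along the fingers, x is the direction in which the jaws open and shut, and the axes are right-handed (so a half turn about y gives the same grasp; the last joint's range is limited). The gripper opens to 94 mm and grips with 3 to 60 N. Pads are 16 mm wide; open, the fingers measure 119 mm over their backs; the gripper's body (75 mm by 177 mm) begins 78 mm behind the grasp point.
Start: joints at [1.173, 0.3, 1.521, -0, 1.321, -0.067], TCP at [0.179, 0.52, 0.224] pointing down, gripper open.
Joint ranges: [-3.03, 3.03], [-0.79, 2.21], [0.23, 2.52], [-1.04, 4.18], [0, 3.07], [-2.55, 2.55]. Speed limits (rad/s): [2.22, 2.22, 2.57, 3.14, 3.14, 3.14].

INTERFACE

Orientations are given as [roll, pitch, yaw] about the fixed x, y, z axes, in that order (R = Rz(yaw) Ry(pitch) Rx(roll)).
In Python, from station import ctrl, optics gives the robot as it stands.
- The arm moves only by the tool jog_arm, never from a script. Its argument "targets" is a list of rows, each a list of 3 entries, a list of its own where there are three numbers: the finger opening in cm, from 0 to 9.4, then the shift along the tool's x, y, z in cm, then the turn about the tool's y in rad. A call has 1 to 10 rows; each row is the pose to reach, as a shift and turn from the pose commanded when the call began, along the tool's axes at that moment; what a row does not reach only later rows make up. A row lasts 1/10 s, in which the tool goes at most 50 mm and 8.59 degrees, less where a joint would pass 70% of its speed; a pose out of reach is approached as far as the arm can. A call with a gripper value outside its range is refused whole. The fingers move at their own pace and stop on an object; "grip_force" is the grip in N (left out, the last holds). Time passes only in rows, so rows that repeat a pose let the fingers close. It gives the time, the measured TCP pose, the force and the opening at its end, in the units of the state.
- ctrl.get_obs(): the state, without advancing time (a new reading comes with each control period).
- optics.camera(name): name is "scene" or "top" or "wrist"; returns a dict with "img" (384x512x3 uint8, red, green, blue), "range_z" (384x512 float32, m along the optical axis (not along the pixel's ray), 0 where there is no reading), "camera_matrix" (3x3 intrinsics, pixels), "k1" (the pictures are not rectified: a ray, as slopes to the right and down, at radius r is drawn at 1 + k1 r^2 times it, then the intrinsics apply), "world_to_cam" (4x4, takes a point from world to camera coordinates); the wrist camera has in their place "mount" (4x4, takes a point from camera to tool coordinates, whose origin is the TCP and whose axes are the tool frame's). Camera axes: x right, y up, looking along -z (the intrinsics and any distortion apply to the point x, -y, -z); pixel columns grow to the right and rows downward; lengths in m; the calibration is good to about 2 mm. A picture is of the moment at which its call begins: read the wrist's pose just before it.
- ctrl.hand_in(): hands the job in, once; it reports no verdict.
The state is a dict: "time_s": time; "qpos": joint angles; "joint_vel": joint speeds; "tau": joint torques, N m; "ee_pos": TCP position; "eef_rot": TCP orientation; "force": force on the tool from outside, world axes, zero at the start; "moment": the same for the moment, N m; "grip_width": finger opening in m.
Only numpy, scipy, OpenCV 4.12 (cv2) and the standard library are available. Lean on these libraries where they do the work, as an engineer would, in place of code of your own. Each camera call takes 0.05 s, during which the arm holds its last target. There are 200 camera calls.

TASK

Close the bench press with the red lever grip onto its piston: take the grip, squeeze the yellow release paddle on its side against the grip, and keep it squeezed while you swing the lever all the way down to its stop. Then let go, so that the paddle springs out and locks the lever down. Leave the press with the blue grip as it is.

Things in the scene. Friction and masses are not known exactly. Their poses are not given: they have to be found in the camera images.
- red_press: Grey press with the red lever grip, fixed, base 190x110 mm. Origin on the bench top; x to its back (away from the robot, yaw up to 0.3), y to its left. Hinge axis along y through (-10, 0, 90) mm. Centre of the red grip (72 long, 20 wide in y, 24 deep), 165 from the hinge, at (-10-165cos a, 0, 90+165sin a) mm, a = 1.03 - red_lever; lever ends at 197. Piston on the anvil at the back.
- red_lever (a joint): Angle of the red-gripped lever, rad: 0 at the top (59 degrees above level; starts within 0.015), grows as it swings down towards -x, stop at 0.96 (4 degrees above level). Friction only, 2 to 4 N at the grip; it stays where left. A spring pin on the paddle locks it in any of several gaps between teeth: at the top, on the way, and from 0.88 to the stop.
- red_paddle (a joint): Travel of the yellow release paddle (58x20x5 mm) along the red grip's -y side, m: 0 sprung out, 0.012 squeezed to the grip (+y); frees the pin from 0.005. Spring 4 to 7 N. From the grip's mid-plane its outer face is 27 mm out, 15 squeezed; the grip's bare face 10. Close fingers along y, centred on the red grip alone, not on grip plus paddle: the lever does not yield sideways.
- blue_lever (a joint): Angle of the lever of the other press, alike but with a blue grip and a brass bush on its anvil, rad: 0 at the top, grows downwards; it stays up. Which press is left and which is right varies.

How it is judged:
On the way:
1. the lever is swung down past its middle with the release paddle squeezed (value of joint red_lever between 0.35 and 0.8 rad and value of joint red_paddle above 0.003 m), for 0.05 s.
At the end, for the whole second after the job is handed in: The red lever is down within 5 degrees of its stop (value above 0.87 rad) and the paddle has sprung out again (under 3 mm), so that the pin locks it; the blue lever is still up (value of joint red_lever above 0.87 rad and value of joint red_paddle below 0.003 m); the robot touches nothing.
It fails at once if the blue lever is swung from its place at the top (value of joint blue_lever above 0.1 rad).
It also fails if it takes over 32 s, if anything falls off the work surface, if the arm or the gripper's body presses on something with over 40 N, if the wrist force passes 120 N, or if a joint passes its speed limit or range.

## Working session

There is one attempt and no reset: what is moved stays moved. The work goes in short steps, Python scripts to look and compute and a tool call to move; the robot and the scene stay as the last step left them, time stands still between calls to the robot, and variables do not carry over. Pictures are saved under pics/ and viewed, about 8 in all and at most 12, crops included, and the job is handed in when it is done.

Besides the shell and the picture viewer there is one more tool, called after "Emit:" by a JSON object that holds its "name" and its "arguments". jog_arm: Moves the arm, as the interface text tells. Its arguments: {"type":"object","properties":{"targets":{"type":"array","items":{"type":"array"}},"grip_force":{"type":"number"}},"required":["targets"]}

```bash
mkdir -p pics; ls; cat > h.py <<'E'
import numpy as np, cv2
from station import ctrl, optics
from scipy.spatial.transform import Rotation as R
def pts(c):
    h,w=c['range_z'].shape; K=c['camera_matrix']
    u,v=np.meshgrid(np.arange(w),np.arange(h))
    xd=(u-K[0,2])/K[0,0]; yd=(v-K[1,2])/K[1,1]
    x,y=xd.copy(),yd.copy()
    for _ in range(10):
        f=1+c['k1']*(x*x+y*y); x=xd/f; y=yd/f
    z=c['range_z']; P=np.stack([x*z,-y*z,-z,np.ones_like(z)],-1)
    if 'world_to_cam' in c: T=np.linalg.inv(c['world_to_cam'])
    else: T=c['T']@c['mount']
    return (P@T.T)[...,:3]
def cam(n):
    o=ctrl.get_obs(); c=optics.camera(n)
    T=np.eye(4); T[:3,3]=o['ee_pos']; T[:3,:3]=R.from_euler('xyz',o['eef_rot']).as_matrix(); c['T']=T
    return c
E
python3 - <<'E'
from h import *
o=ctrl.get_obs(); print(o)
ims=[]
for n in ['scene','top']:
    c=cam(n); P=pts(c); ims.append(c['img']); np.savez('%s.npz'%n,P=P,img=c['img'],z=c['range_z'])
    hsv=cv2.cvtColor(c['img'],cv2.COLOR_RGB2HSV); H,S,V=cv2.split(hsv)
    for nm,m in [('red',((H<6)|(H>174))&(S>150)&(V>60)),('yel',(H>22)&(H<34)&(S>140)&(V>80)),('blue',(H>100)&(H<130)&(S>140)&(V>50))]:
        m=m&(c['range_z']>0)
        q=P[m]
        if len(q): print(n,nm,m.sum(),np.median(q,0).round(3),np.percentile(q,3,axis=0).round(3),np.percentile(q,97,axis=0).round(3), np.argwhere(m).mean(0).round())
cv2.imwrite('pics/a.png',cv2.resize(np.hstack(ims)[...,::-1],(800,300),interpolation=cv2.INTER_AREA))
E
```

```text
pics
{'time_s': 0.0, 'qpos': array([ 1.17341245e+00,  3.00453091e-01,  1.52157071e+00, -4.35971134e-05,
        1.32069707e+00, -6.65979585e-02]), 'joint_vel': array([ 9.73142145e-04,  1.91825648e-04, -6.53298305e-05, -9.05015514e-05,
        9.01278438e-04,  1.31569824e-03]), 'tau': array([ 1.02352151e-03, -5.31776798e+01, -3.52749896e+01,  7.09126191e-02,
        2.40256899e-02, -7.01363865e-05]), 'ee_pos': array([0.17855239, 0.51995995, 0.22390058]), 'eef_rot': array([-1.57076338e+00,  1.12852801e-03,  1.24002124e+00]), 'force': array([-0.79546563,  1.44154849, -0.37170636]), 'moment': array([-0.03446818,  0.02731893, -0.02438064]), 'grip_width': 0.09398645319401147}
scene red 5468 [ 0.624 -0.081  0.069] [ 0.365 -0.533  0.005] [0.869 0.819 0.374] [200. 283.]
scene yel 349 [ 0.562 -0.221  0.225] [ 0.521 -0.595  0.017] [0.818 0.145 0.257] [231. 314.]
scene blue 540 [0.544 0.019 0.248] [ 0.388 -0.13   0.015] [0.898 0.382 0.508] [148. 256.]
top red 5542 [0.839 0.152 0.358] [ 0.474 -0.671  0.017] [0.884 0.262 0.446] [ 93. 243.]
top yel 374 [ 0.569 -0.223  0.215] [ 0.52  -0.587  0.001] [0.822 0.193 0.257] [194. 329.]
top blue 423 [0.554 0.161 0.235] [ 0.391 -0.017 -0.   ] [0.585 0.234 0.262] [233. 181.]
```

View pics/a.png

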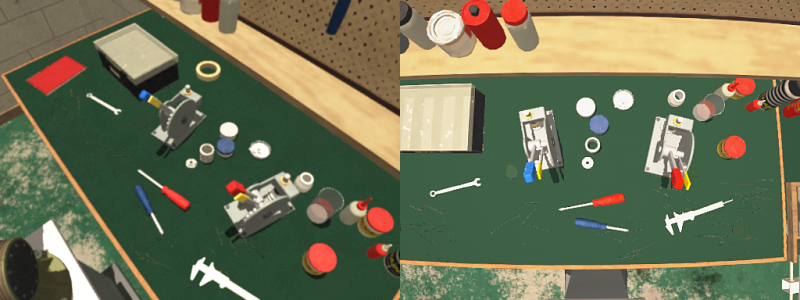

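The red press is at the right (top view about px (346,192) full size) and the blue one at the left. Next I measure the grip and the press yaw.

```bash
python3 - <<'E'
from h import *
for n in ['scene','top']:
    d=np.load(n+'.npz'); P=d['P']; img=d['img']
    H,S,V=cv2.split(cv2.cvtColor(img,cv2.COLOR_RGB2HSV))
    box=(P[...,0]>.35)&(P[...,0]<.85)&(P[...,1]>-.42)&(P[...,1]<-.05)&(d['z']>0)
    for nm,m in [('red',((H<6)|(H>174))&(S>150)&(V>60)&(P[...,2]>.15)),('yel',(H>22)&(H<34)&(S>140)&(V>80)&(P[...,2]>.15)),('base',(S<60)&(P[...,2]>.006)&(P[...,2]<.05))]:
        m=(m&box).astype(np.uint8); k,l,s,_=cv2.connectedComponentsWithStats(m)
        i=1+s[1:,4].argmax(); q=P[l==i]
        print(n,nm,len(q),q.mean(0).round(4),q.min(0).round(3),q.max(0).round(3),'px',s[i])
        if nm=='base': print(cv2.minAreaRect((q[:,:2]*1000).astype(np.float32)), np.percentile(q[:,2],[10,50,90]))
        else:
            w,v=np.linalg.eigh(np.cov(q.T)); print(np.sqrt(w).round(4),v[:,2].round(3))
    cv2.imwrite('pics/%s_c.png'%n, 0) if 0 else None
img=np.load('top.npz')['img']
cv2.imwrite('pics/b.png',cv2.resize(img[130:260,280:420,::-1],(640,594),interpolation=cv2.INTER_CUBIC))
E
```

```text
scene red 314 [ 0.5375 -0.1997  0.2473] [ 0.518 -0.213  0.19 ] [ 0.579 -0.184  0.264] px [289 231  27  20 314]
[0.0053 0.0072 0.0191] [-0.639  0.212  0.739]
scene yel 124 [ 0.5352 -0.2216  0.2374] [ 0.517 -0.228  0.19 ] [ 0.568 -0.206  0.26 ] px [300 247  19  12 124]
[0.0038 0.0059 0.0179] [-0.523  0.064  0.85 ]
scene base 1575 [ 0.6119 -0.2359  0.0143] [ 0.546 -0.304  0.006] [ 0.732 -0.157  0.05 ] px [ 286  257   92   48 1575]
((648.5255737304688, -230.33419799804688), (109.33084869384766, 190.24172973632812), 76.54759979248047) [0.01009708 0.01237848 0.01829072]
top red 342 [ 0.543  -0.1953  0.2425] [ 0.517 -0.213  0.201] [ 0.57  -0.183  0.264] px [346 215  17  28 342]
[0.0052 0.0078 0.0209] [-0.603  0.094  0.792]
top yel 110 [ 0.5365 -0.2213  0.2377] [ 0.517 -0.229  0.212] [ 0.559 -0.215  0.26 ] px [363 220   9  23 110]
[0.0011 0.0057 0.0172] [-0.576  0.153  0.803]
top base 1270 [ 0.6317 -0.2015  0.0137] [ 0.55  -0.244  0.006] [ 0.75  -0.158  0.05 ] px [ 313  149   34   78 1270]
((650.0326538085938, -219.9969482421875), (86.67515563964844, 188.67591857910156), 76.60570526123047) [0.01007199 0.01231626 0.01811875]
```

View pics/b.png

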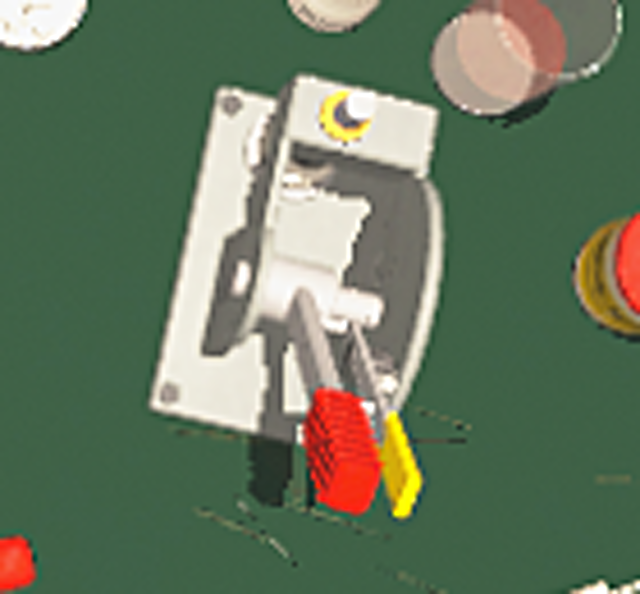

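The crop shows the red grip at (345,450) with the yellow paddle on its right (-y) side at (403,465). The scene view gives the base rectangle as 109x190 mm, as expected, with yaw about -0.235. I now check the grip in the press frame.

```bash
python3 - <<'E'
from h import *
yaw=-0.2348; c,s=np.cos(yaw),np.sin(yaw); O=np.array([.6485,-.2303])
for n in ['scene','top']:
    d=np.load(n+'.npz'); P=d['P']; img=d['img']
    H,S,V=cv2.split(cv2.cvtColor(img,cv2.COLOR_RGB2HSV))
    box=(P[...,0]>.35)&(P[...,0]<.65)&(P[...,1]>-.42)&(P[...,1]<-.05)&(d['z']>0)&(P[...,2]>.15)
    for nm,m in [('red',((H<6)|(H>174))&(S>150)&(V>60)),('yel',(H>22)&(H<34)&(S>140)&(V>80))]:
        q=P[m&box]; e=q[:,:2]-O; X=e[:,0]*c+e[:,1]*s; Y=-e[:,0]*s+e[:,1]*c; Z=q[:,2]
        dx=-(X+.01); dz=Z-.09; a=1.03
        r=dx*np.cos(a)+dz*np.sin(a); t=-dx*np.sin(a)+dz*np.cos(a)
        for k,v in [('Y',Y),('r',r),('t',t)]: print(n,nm,k,(1e3*np.percentile(v,[3,10,25,50,75,90,97])).round(1))
g=O+np.array([c*-.095,s*-.095]);print('grip',g)
o=ctrl.get_obs()['ee_pos']; 
y0=1.24; D=np.array([g[0]-o[0],g[1]-o[1]])
print('shift x,z',D@[np.cos(y0),np.sin(y0)],D@[-np.sin(y0),np.cos(y0)],'dyaw to press y',np.pi/2+yaw-y0)
E
```

```text
scene red Y [-3.  -2.6 -1.9  2.4  9.1 13.2 15.9]
scene red r [143.5 160.  178.9 197.6 203.6 204.8 205.5]
scene red t [-23.1 -20.6 -15.2  -7.3  -1.7  -0.6  -0.2]
scene yel Y [-20.1 -19.8 -19.6 -19.2 -17.8 -16.1  -2.6]
scene yel r [148.  156.8 165.3 180.1 197.6 199.9 200.6]
scene yel t [-20.9 -19.6 -16.9 -11.6  -6.4  -3.5  -3. ]
top red Y [-2.   0.4  4.4 10.7 15.6 16.4 16.7]
top red r [144.  151.9 165.  188.4 202.9 205.  206.1]
top red t [-23.  -19.2 -14.   -5.3  -1.5  -0.8  -0.2]
top yel Y [-20.2 -19.1 -17.8 -17.1 -16.7 -15.9 -15.1]
top yel r [148.7 154.8 164.2 179.4 197.7 200.  201. ]
top yel t [-21.3 -19.4 -15.1  -9.8  -5.1  -3.6  -3.3]
grip [ 0.55610672 -0.20819839]
shift x,z -0.5660703747109841 -0.5935593139921805 dyaw to press y 0.09599632679489667
```

Emit:
{"name": "jog_arm", "arguments": {"targets": [[9.4,[0,-5,0],0],[9.4,[-3,-10,-3],0],[9.4,[-7,-11,-7],0],[9.4,[-10,-11,-10.5],0],[9.4,[-13.5,-11,-14],0],[9.4,[-17,-11,-17.5],0],[9.4,[-20.5,-11,-21],0],[9.4,[-24,-11,-24.5],0],[9.4,[-27,-11,-28],0],[9.4,[-30,-11,-31],0]]}}

```text
time_s: 1.1
ee_pos: [0.3739, 0.1355, 0.3345]
eef_rot: [-1.571, -0.0, 1.24]
force: [1.5, 1.0, 0.4]
grip_width: 0.0941
```

Emit:
{"name": "jog_arm", "arguments": {"targets": [[9.4,[-3,0,-3],0],[9.4,[-6.5,0,-6.5],0],[9.4,[-10,0,-10],0],[9.4,[-13.5,0,-13.5],0],[9.4,[-17,0,-17],0],[9.4,[-20,0,-20.5],0],[9.4,[-23,0,-24],0],[9.4,[-26,0,-27],0],[9.4,[-26,0,-27],-0.096],[9.4,[-26,0,-27],-0.096]]}}

```text
time_s: 2.1
ee_pos: [0.5445, -0.1969, 0.3333]
eef_rot: [-1.569, -0.0, 1.336]
force: [-1.4, 0.3, -0.6]
grip_width: 0.0939
```

```bash
cat > w.py <<'E'
from h import *
import sys
o=ctrl.get_obs(); print(o['time_s'],o['ee_pos'].round(4),o['eef_rot'].round(4),o['force'].round(1),o['grip_width'].round(4))
c=cam('wrist'); P=pts(c); img=c['img']
H,S,V=cv2.split(cv2.cvtColor(img,cv2.COLOR_RGB2HSV))
yaw=-.2348; C,s=np.cos(yaw),np.sin(yaw)
box=(P[...,0]>.35)&(P[...,0]<.65)&(P[...,1]>-.42)&(P[...,1]<-.05)&(c['range_z']>0)&(P[...,2]>.04)
for nm,m in [('red',((H<6)|(H>174))&(S>150)&(V>60)),('yel',(H>22)&(H<34)&(S>140)&(V>80))]:
    q=P[m&box]; print(nm,len(q))
    if len(q)<5: continue
    e=q[:,:2]-np.array([.5460,-.1988]); X=e[:,0]*C+e[:,1]*s; Y=-e[:,0]*s+e[:,1]*C
    for k,v in [('X',X),('Y',Y),('Z',q[:,2])]: print(nm,k,(1e3*np.percentile(v,[2,10,25,50,75,90,98])).round(1))
    hi=q[:,2]>.21
    top=Y[hi]; Xh=X[hi]
    for lo in np.arange(Xh.min(),Xh.max(),.015):
        k=(Xh>=lo)&(Xh<lo+.015); print('  X',round(lo*1e3),'Y',(1e3*np.percentile(top[k],[3,97])).round(1),k.sum()) if k.sum()>5 else 0
cv2.imwrite('pics/%s.png'%sys.argv[1],img[...,::-1])
E
python3 w.py w1
```

```text
Traceback (most recent call last):
  File "w.py", line 3, in <module>
    o=ctrl.get_obs(); print(o['time_s'],o['ee_pos'].round(4),o['eef_rot'].round(4),o['force'].round(1),o['grip_width'].round(4))
                                                                                                       ^^^^^^^^^^^^^^^^^^^^^
AttributeError: 'float' object has no attribute 'round'
```

```bash
sed -i "s/o\['grip_width'\].round(4)/o['grip_width']/" w.py; python3 w.py w1
```

```text
2.1 [ 0.5445 -0.1969  0.3333] [-1.5690e+00 -4.0000e-04  1.3364e+00] [-1.4  0.3 -0.6] 0.09393863023302451
red 1217
red X [-26.4 -24.1 -19.2 -10.7   5.3 117.6 130.7]
red Y [-195.1 -182.9   -6.5   -0.8    5.1    8.3   10.1]
red Z [ 67.4  72.3 241.4 255.3 259.1 261.3 263.4]
  X -27 Y [-19.2   9.9] 553
  X -12 Y [-9.  10.5] 313
  X 3 Y [-9.   9.9] 161
  X 18 Y [-8.6  9.6] 63
yel 321
yel X [-29.8 -21.3 -16.3  -9.2   1.3  13.2 123. ]
yel Y [-189.5  -25.6  -24.4  -22.7  -21.5  -21.4   49.7]
yel Z [ 43.3 220.1 232.5 249.3 254.2 256.5 429. ]
  X -33 Y [-26.   50.1] 65
  X -18 Y [-25.7 -21.4] 144
  X -3 Y [-25.4 -21.4] 78
  X 12 Y [-25.5 -21.5] 21
```

View pics/w1.png

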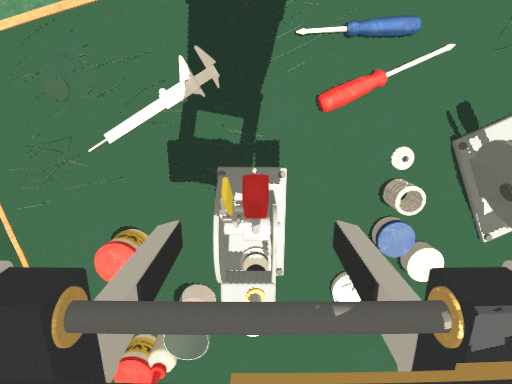

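Wrist view: red grip at (256,196), paddle at (227,195), fingers straddling along press y. The grip faces are at Y = -9..10 in all X bands, so yaw and centre are confirmed. Descending.

Emit:
{"name": "jog_arm", "arguments": {"targets": [[9.4,[-0.2,3,-0.3],0],[9.4,[-0.2,6,-0.3],0],[9.4,[-0.2,8.5,-0.3],0],[9.4,[-0.2,10.2,-0.3],0],[9.4,[-0.2,10.2,-0.3],0]]}}

```text
time_s: 2.65
ee_pos: [0.5461, -0.1976, 0.2307]
eef_rot: [-1.567, -0.001, 1.335]
force: [0.3, 0.2, -0.1]
grip_width: 0.094
```

Emit:
{"name": "jog_arm", "arguments": {"targets": [[6.5,[0,0,0],0],[5,[0,0,0],0],[4,[0,0,0],0],[3,[0,0,0],0],[2,[0,0,0],0],[2,[0,0,0],0],[2,[0,0,0],0]], "grip_force": 20}}

```text
time_s: 3.35
ee_pos: [0.5468, -0.1994, 0.2327]
eef_rot: [-1.571, 0.001, 1.336]
force: [-1.8, -5.2, 1.8]
grip_width: 0.0417
```

```bash
python3 w.py w2; python3 -c "
import numpy as np
for L in np.arange(0,.97,.08): a=1.03-L; print(round(L,2),'z(-pressX) cm',round(16.5*(np.cos(a)-np.cos(1.03)),2),'y cm',round(16.5*(np.sin(1.03)-np.sin(a)),2))"
```

```text
3.35 [ 0.5468 -0.1994  0.2327] [-1.5712e+00  1.1000e-03  1.3356e+00] [-1.8 -5.2  1.8] 0.04170814898268484
red 2336
red X [-26.7 -25.1 -21.9 -16.4 -10.9  -4.9  14.8]
red Y [-9.8 -7.7 -4.7  0.3  5.4  8.3 10.2]
red Z [226.1 250.8 254.4 257.3 260.1 261.5 262.4]
  X -33 Y [-9.1  9.9] 978
  X -18 Y [-9.2  9.8] 1213
  X -3 Y [-8.7  8.8] 74
  X 12 Y [-8.1  8.6] 59
yel 703
yel X [-23.6 -21.  -17.  -11.5  -5.8   2.9  11.7]
yel Y [-22.7 -19.8 -18.5 -16.8 -15.6 -15.5 -15.5]
yel Z [217.7 226.3 240.7 250.8 254.5 256.9 258.2]
  X -33 Y [-20.2 -15.5] 157
  X -18 Y [-21.7 -15.5] 409
  X -3 Y [-19.8 -15.5] 124
  X 12 Y [-18.3 -15.6] 11
0.0 z(-pressX) cm 0.0 y cm 0.0
0.08 z(-pressX) cm 1.1 y cm 0.72
0.16 z(-pressX) cm 2.15 y cm 1.53
0.24 z(-pressX) cm 3.12 y cm 2.42
0.32 z(-pressX) cm 4.02 y cm 3.39
0.4 z(-pressX) cm 4.84 y cm 4.42
0.48 z(-pressX) cm 5.57 y cm 5.52
0.56 z(-pressX) cm 6.22 y cm 6.67
0.64 z(-pressX) cm 6.77 y cm 7.87
0.72 z(-pressX) cm 7.22 y cm 9.11
0.8 z(-pressX) cm 7.57 y cm 10.38
0.88 z(-pressX) cm 7.82 y cm 11.68
0.96 z(-pressX) cm 7.97 y cm 12.99
```

View pics/w2.png

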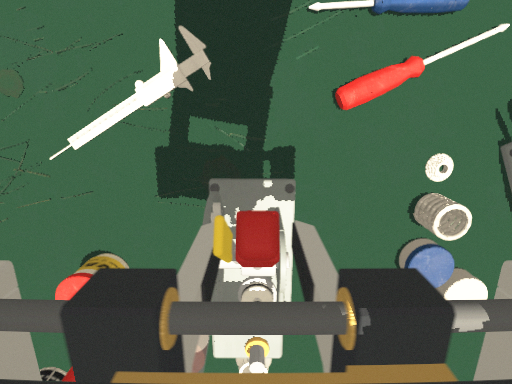

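Paddle is partly pressed (its face now at Y about -20, 5 px gap to the grip) and the fingers are still closing. I'll keep closing.

Emit:
{"name": "jog_arm", "arguments": {"targets": [[2,[0,0,0],0],[2,[0,0,0],0],[2,[0,0,0],0],[2,[0,0,0],0],[2,[0,0,0],0]], "grip_force": 20}}

```text
time_s: 3.9
ee_pos: [0.5464, -0.2009, 0.2329]
eef_rot: [-1.571, 0.004, 1.334]
force: [-4.0, -14.2, 3.3]
grip_width: 0.0229
```

```bash
python3 w.py w3
```

```text
3.9 [ 0.5464 -0.2009  0.2329] [-1.5714  0.0036  1.3344] [ -4.  -14.2   3.3] 0.022943191855661408
red 2648
red X [-26.9 -25.  -21.4 -14.9  -7.2 122.2 138.1]
red Y [-194.1 -181.    -6.7   -1.1    4.6    8.1   10.2]
red Z [ 65.5  71.1 252.2 256.7 259.8 261.5 262.5]
  X -33 Y [-9.6  9.8] 1032
  X -18 Y [-8.8 10.1] 1132
  X -3 Y [-8.8  9.5] 91
  X 12 Y [-8.   8.5] 59
yel 407
yel X [-24.  -22.  -19.  -14.3  -9.6 120.5 136.2]
yel Y [-193.2 -179.5  -13.5  -12.3  -11.2  -10.5  -10.2]
yel Z [ 42.4  47.4 250.  253.2 255.9 257.3 258.4]
  X -33 Y [-13.9 -10. ] 120
  X -18 Y [-14.2 -10.2] 233
  X -3 Y [-12.7 -11.4] 8
```

Fully squeezed: opening 23 mm, paddle touching the grip. Now I swing along the arc, easing 1–2 mm towards -y because of the 14 N side load.

Emit:
{"name": "jog_arm", "arguments": {"targets": [[2,[-0.15,0,0],0],[2,[-0.15,0.35,0.55],0],[2,[-0.15,0.7,1.1],0],[2,[-0.15,1.1,1.6],0],[2,[-0.15,1.5,2.15],0],[2,[-0.15,2.0,2.65],0],[2,[-0.15,2.4,3.1],0],[2,[-0.15,2.9,3.6],0],[2,[-0.15,3.4,4.0],0],[2,[-0.15,3.4,4.0],0]], "grip_force": 25}}

```text
time_s: 4.95
ee_pos: [0.5069, -0.1913, 0.1983]
eef_rot: [-1.57, 0.001, 1.336]
force: [-4.6, -4.9, 1.4]
grip_width: 0.0235
```

Emit:
{"name": "jog_arm", "arguments": {"targets": [[2,[0,0.5,0.4],0],[2,[0,1.0,0.8],0],[2,[0,1.6,1.2],0],[2,[0,2.1,1.55],0],[2,[0,2.7,1.9],0],[2,[0,3.3,2.2],0],[2,[0,3.9,2.5],0],[2,[0,4.5,2.75],0],[2,[0,4.5,2.75],0]]}}

```text
time_s: 5.85
ee_pos: [0.4803, -0.1848, 0.1528]
eef_rot: [-1.57, 0.001, 1.336]
force: [-1.4, -5.9, -2.1]
grip_width: 0.0229
```

```bash
sed -i 's/>.21$/>.03/' w.py; python3 w.py w4
```

```text
5.85 [ 0.4803 -0.1848  0.1528] [-1.5703e+00  7.0000e-04  1.3356e+00] [-1.4 -5.9 -2.1] 0.022907483278105448
red 4180
red X [-101.8  -98.7  -93.1  -78.4  -57.1  -42.6  -33.1]
red Y [-9.7 -7.3 -4.3  0.6  5.5  8.5 10.3]
red Z [149.  153.2 158.3 164.5 169.5 172.1 173.1]
  X -103 Y [-8.3 10.1] 1504
  X -88 Y [-8.5 10.1] 875
  X -73 Y [-8.6  9.9] 740
  X -58 Y [-8.8 10.2] 642
  X -43 Y [-8.8 10.1] 354
  X 107 Y [-199.3 -192.4] 65
yel 736
yel X [-97.7 -95.6 -91.6 -78.6 -56.6 -41.9 125.5]
yel Y [-193.6  -13.8  -12.7  -11.7  -10.7  -10.1   -9.6]
yel Z [ 42.  150.6 155.5 162.2 166.8 169.2 170.7]
  X -98 Y [-13.8  -9.6] 310
  X -83 Y [-13.7  -9.8] 156
  X -68 Y [-12.7  -9.8] 107
  X -53 Y [-14.  -10.1] 112
  X 112 Y [-198.1 -187. ] 42
  X 127 Y [-187.9 -183.7] 9
```

View pics/w4.png

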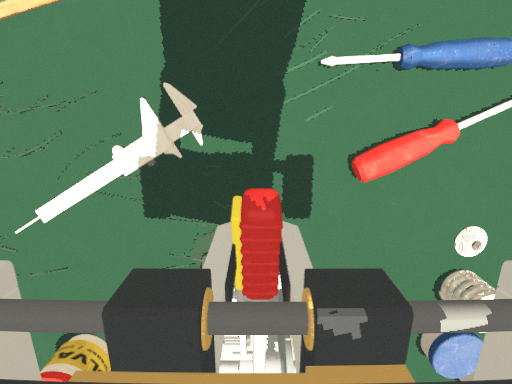

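The lever has followed to about mid-swing (grip at (262,240)) with the paddle flat against it (238,240). Continuing to the stop.

Emit:
{"name": "jog_arm", "arguments": {"targets": [[2,[0,0.6,0.2],0],[2,[0,1.2,0.45],0],[2,[0,1.9,0.65],0],[2,[0,2.5,0.8],0],[2,[0,3.2,0.95],0],[2,[0,3.8,1.05],0],[2,[0,4.4,1.1],0],[2,[0,5.0,1.15],0],[2,[0,5.3,1.2],0],[2,[0,5.3,1.2],0]]}}

```text
time_s: 6.9
ee_pos: [0.4694, -0.1822, 0.1015]
eef_rot: [-1.572, 0.001, 1.336]
force: [-5.6, -2.9, 12.0]
grip_width: 0.0231
```

```bash
python3 w.py w5 | head -8
```

```text
6.9 [ 0.4694 -0.1822  0.1015] [-1.5723e+00  8.0000e-04  1.3356e+00] [-5.6 -2.9 12. ] 0.023092207836327396
red 4362
red X [-113.8 -111.4 -103.5  -87.4  -69.8  -59.   -51.7]
red Y [-8.6 -7.  -4.   1.   5.6  8.6 10.3]
red Z [100.7 109.5 111.1 112.4 113.5 114.3 115.1]
  X -114 Y [-8.   9.9] 1350
  X -99 Y [-8.3 10.3] 1036
  X -84 Y [-8.5 10.1] 915
```

Upward force 12 N and grip top at about 113 mm: at the stop. Releasing.

Emit:
{"name": "jog_arm", "arguments": {"targets": [[9.4,[0,0,0],0],[9.4,[0,0,0],0],[9.4,[0,0,0],0],[9.4,[0,0,0],0],[9.4,[0,0,0],0],[9.4,[0,0,0],0],[9.4,[0,0,0],0],[9.4,[0,0,0],0],[9.4,[0,0,0],0],[9.4,[0,0,0],0]]}}

```text
time_s: 7.95
ee_pos: [0.4692, -0.1817, 0.1004]
eef_rot: [-1.571, -0.0, 1.336]
force: [0.2, -0.1, -0.6]
grip_width: 0.0938
```

Emit:
{"name": "jog_arm", "arguments": {"targets": [[9.4,[0,-1,0],0],[9.4,[0,-4,0],0],[9.4,[0,-8,0],0],[9.4,[0,-12,0],0],[9.4,[0,-15,0],0],[9.4,[0,-15,0],0],[9.4,[0,-15,0],0]]}}

```text
time_s: 8.65
ee_pos: [0.4692, -0.1817, 0.2509]
eef_rot: [-1.572, 0.0, 1.336]
force: [-0.3, -0.3, 0.6]
grip_width: 0.0942
```

```bash
sed -i "s/    for k,v in \[('X'/    k=(abs(Y)<.05)\&(q[:,2]<.3); Xk,Zk=X[k],q[k,2]; p=np.polyfit(Xk,Zk,1); print('slope',np.degrees(np.arctan(p[0])))\n&/" w.py; python3 w.py w6; python3 - <<'E'
from h import *
c=cam('scene'); cv2.imwrite('pics/s2.png',cv2.resize(c['img'][80:330,130:420,::-1],(696,600)))
E
```

```text
8.65 [ 0.4692 -0.1817  0.2509] [-1.5718e+00  2.0000e-04  1.3360e+00] [-0.3 -0.3  0.6] 0.09419196946196964
red 1407
slope -1.4672218396116448
red X [-113.5 -109.3  -99.4  -82.   -63.7  -52.2  -45.4]
red Y [-8.8 -6.9 -3.9  1.1  5.9  8.8 10.4]
red Z [103.5 109.2 110.8 112.2 113.4 114.3 115.3]
  X -114 Y [-8.5  9.9] 353
  X -99 Y [-8.6 10.8] 311
  X -84 Y [-8.8 10.2] 298
  X -69 Y [-8.9 10.2] 266
  X -54 Y [-8.9 10. ] 179
yel 345
slope 0.17066650479014664
yel X [-109.4 -107.1  -99.1  -84.4  -69.4  -59.6  -53.5]
yel Y [-25.9 -25.2 -24.3 -22.9 -21.5 -21.1  47.7]
yel Z [ 98.2 103.5 108.1 109.8 111.2 112.2 346.4]
  X -110 Y [-25.2  48.1] 106
  X -95 Y [-25.6 -21. ] 89
  X -80 Y [-26.  -21.1] 88
  X -65 Y [-25.4 -21.1] 62
```

View pics/w6.png

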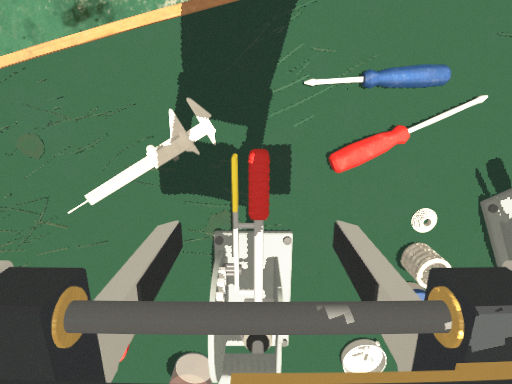

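View pics/s2.png

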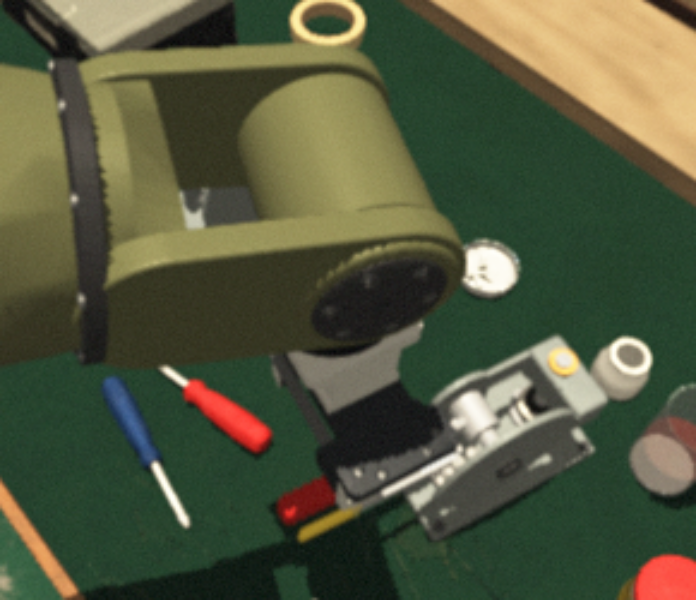

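The paddle is out again (gap visible between (235,185) and the grip at (259,185)) and the lever lies level over its stop. The arm hides the blue press in the scene view, so I check it numerically from the top view and hand in.

```bash
python3 - <<'E'
from h import *
c=cam('top'); P=pts(c)
def f(P,img):
    H,S,V=cv2.split(cv2.cvtColor(img,cv2.COLOR_RGB2HSV)); m=(H>100)&(H<130)&(S>140)&(V>50)&(P[...,2]>.15)&(P[...,2]<.3)&(abs(P[...,0]-.55)<.1)&(P[...,1]>.08)&(P[...,1]<.3)
    return m.sum(), P[m].mean(0) if m.any() else 0
d=np.load('top.npz'); print(f(d['P'],d['img']),f(P,c['img'])); print(ctrl.get_obs()['force'])
print(ctrl.hand_in())
E
```

```text
(np.int64(318), array([0.56011529, 0.16349697, 0.2421155 ])) (np.int64(317), array([0.56017546, 0.16348286, 0.24203425]))
[-0.06536001  0.11024819 -0.44380596]
the job is handed in; nothing more can be done
None
```

The red press is closed and locked, and the job is handed in at about 8.7 s of the 32 s allowed. I gripped the red lever grip with the fingers along the press's y. I squeezed the paddle flat (opening about 23 mm), swung the lever down its arc to the stop, then opened the fingers and backed off upward.

- **Squeeze on the way:** a wrist view at about two-thirds of the swing showed the paddle still flat against the grip. The opening stayed at about 23 mm all the way to the stop.
- **Lever at the stop:** at the bottom the wrist felt 12 N upward. After release the top of the grip sits at about 112 mm, against 113.5 expected at the stop and 126 at 0.88 rad. A line fitted to the grip points gave only about 1.5° of slope instead of the 4° stop angle; the fit mixed in edge points, so I relied on the height.
- **Paddle sprung out:** its outer face is back at about 26 mm from the grip's mid-plane, where it was before the squeeze (27 mm nominal).
- **Blue lever:** its grip has moved less than 0.1 mm in the top view.
- **Robot clear:** the final force was below 0.5 N, with the fingers open and clear above the press.

One disagreement came up: the grip was about 12 mm in x and 7 mm in y from where the base outline put it. I went by the direct grip measurements, which the wrist view confirmed to about 2 mm.

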